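Find the power adapter that rattles and hold it out

ROBOT

A 6-joint arm with a two-finger parallel gripper is mounted at the origin on the work surface. World frame = base frame: x ahead of the robot, y to its left, z up, the work surface at z = 0. Lengths are in mm, angles in rad, forces in N, time in s.
With the tool pointing down it reaches from about 350 to 975 mm from the base axis. Payload 7.1 kg.
Tool frame: the origin (TCP) lies between the finger pads; the fingertips stand 8 mm ahead of it and the grasp point (between the pads) lies 11 mm behind it; x points along the fingers, y is the direction in which the jaws open and shut, and the axes are right-handed (so a half turn about x gives the same grasp; the last joint's range is limited). The gripper opens to 88 mm and grips with 3 to 60 N. Pads are 20 mm wide; open, the fingers measure 115 mm over their backs; the gripper's body (75 mm by 178 mm) begins 61 mm behind the grasp point.
Start: joints at [-1.134, 0.423, 1.63, -0, 1.089, -0.019], TCP at [275.127, -561.168, 230.675] pointing down, gripper open.
Joint ranges: [-3, 3], [-0.9, 2.11], [0.09, 2.58], [-1.31, 4.45], [0.11, 2.69], [-2.54, 2.54]. Speed limits (rad/s): [2.39, 2.39, 3.01, 3.14, 3.14, 3.14].

INTERFACE

Orientations are given as a rotation vector (axis times angle).
In Python, from workcell import ctrl gives the robot as it stands.
- The arm moves only by the tool apply_moves, never from a script. Its argument "increments" is a list of rows, each an object with "gripper": the opening in per cent of the stroke, from 0 (shut) to 100 (fully open); "delta_pos": the shift along the tool's x, y, z in cm, a list of three; "dr": the turn, a rotation vector about the tool's x, y, z in rad, a list of three. In form: [{"gripper": gripper, "delta_pos": [dx, dy, dz], "dr": [ax, ay, az]}, ...]. A call has exactly 5 rows; each row shifts and turns the commanded pose from where the row before left it, along the tool's axes as they then stand; what a row does not reach is not made up. A row lasts 1/12 s, in which the tool goes at most 41.7 mm and 7.16 degrees, less where a joint would pass 70% of its speed; a pose out of reach is approached as far as the arm can. A call with a gripper value outside its range is refused whole. The fingers move at their own pace and stop on an object; the grip force is fixed at half the most. Time passes only in rows, so rows that do not move let the fingers close, or fill a call up. It gives the time, the measured TCP pose, the force and the opening at its end, in the units of the state.
- ctrl.get_obs(): the state, without advancing time (a new reading comes with each control period).
- ctrl.get_image(name): name is "scene" or "side" or "wrist"; returns a dict with "img" (384x512x3 uint8, red, green, blue), "range_z" (384x512 float32, mm along the optical axis (not along the pixel's ray), 0 where there is no reading), "mtx" (3x3 intrinsics, pixels), "rvec" (rotation vector, rad) and "tvec" (3), from world to camera coordinates, as OpenCV has them. Camera axes: x right, y down, z forward; pixel columns grow to the right and rows downward; lengths in mm; the calibration is good to about 2 mm. A picture is of the moment at which its call begins.
- ctrl.close_job(): hands the job in, once; it reports no verdict.
The state is a dict: "t": time; "qpos": joint angles; "qvel": joint speeds; "joint_torque": joint torques, N m; "ee_pos": TCP position; "orientation": TCP orientation; "ft_force": force on the tool from outside, world axes, zero at the start; "moment": the same for the moment, N m; "width": finger opening in mm.
Only numpy, scipy, OpenCV 4.12 (cv2) and the standard library are available. Lean on these libraries where they do the work, as an engineer would, in place of code of your own. Each camera call takes 0.05 s, during which the arm holds its last target. There are 200 camera calls.

TASK

One of these three sealed power adapters has come back with something broken loose inside. Pick them up and shake or rock them lengthwise, to and fro a few times in the air, to find the one that rattles, set any sound one back down flat where it lay without dropping it, and finish holding the rattling one out to me, level and still, about 20 cm above the middle of my blue work mat. Keep hold of it at the end, and do not disturb the other things on the bench.

Things in the scene. Friction and masses are not known exactly. Their poses are not given: they have to be found in the camera images.
- adapter_a: Sealed black power adapter, a closed box 140 mm long (x) x 58 mm wide (y) x 44 mm high (z); origin at the centre of its underside. Lies flat on a grey foam pad 150 x 120 mm, its underside 4 mm above the bench, bench free around it. Blank white label on top, mains inlet in its -x end, jack in its +x end. 0.2 to 0.6 kg; the weight does not tell which is faulty.
- adapter_b: Looks exactly like adapter_a: same sizes, origin and axes, on its own pad. One of the three, drawn afresh each time, has a 150 g round core loose inside that rolls along its length, 45 mm either way from the middle; nothing moves in the others. The core has only 3 mm of play crosswise and 2 mm up and down.
- adapter_c: Looks exactly like adapter_a: same sizes, origin and axes, on its own pad. In the faulty one the core runs and knocks when it is shaken or rocked lengthwise (about its y axis): tilted 0.3 rad it runs to the low end in half a second, and stays there if gently levelled. Level, the moment at the wrist about y then differs by some 0.12 N m between core at one end and the other; a sound one shows no such change.
- mat: Technician's blue silicone work mat, 210 mm (x) x 340 mm (y), 3 mm thick, flat on the bench beyond the adapters, in front of the red chair; origin at the centre of its underside. Fixed.
- screwdriver: Red-handled screwdriver, 160 mm long, lying on the mat; origin under its middle. Bystander.
- phone: Black phone, 72 x 148 x 8 mm, lying on the mat; origin at the centre of its underside. Bystander.
- multimeter: Yellow multimeter, 150 x 75 x 32 mm (dial to 41 mm), lying on its back on the bench left of the pads; origin at the centre of its underside. Bystander.
- solder_reel: Reel of solder, 58 mm across, 43 mm high, standing on the bench right of the pads; origin at the centre of its underside. Bystander.
- steel_mug: Steel mug, 80 mm across, 95 mm high, handle on its +y side, standing left of the mat; origin at the centre of its underside. Bystander.
- glass_cup: Clear glass, 72 mm across, 100 mm high, standing right of the mat; origin at the centre of its underside. Bystander.
- contact_spray: Yellow spray can, 52 mm across, 190 mm high, standing at the right; origin at the centre of its underside. Bystander.
Things that resemble listed ones, but are neither listed nor needed, are in the scene too. What is shaped like the adapter_b but red is not meant. What is shaped like the adapter_c but red is not meant.

How it is judged:
By the outcome, as a careful person would: the job done as asked, in the order asked, and still so for the second after the job is handed in, while the arm keeps its last pose, push and grip.
It also fails if it takes over 72 s, if anything falls off the work surface, if the arm or the gripper's body presses on something with over 40 N, if the wrist force passes 120 N, or if a joint passes its speed limit or range.

## Working session

There is one attempt and no reset: what is moved stays moved. The work goes in short steps, Python scripts to look and compute and a tool call to move; the robot and the scene stay as the last step left them, time stands still between calls to the robot, and variables do not carry over. Pictures are saved under pics/ and viewed, about 8 in all and at most 12, crops included, and the job is handed in when it is done.

Besides the shell and the picture viewer there is one more tool, called after "Call:" as a command line: name --argument value ..., lists and objects as JSON in quotes. apply_moves: Moves the arm, as the interface text tells. Its arguments: {"type":"object","properties":{"increments":{"type":"array","items":{"type":"object","properties":{"gripper":{"type":"number"},"delta_pos":{"type":"array","items":{"type":"number"}},"dr":{"type":"array","items":{"type":"number"}}}}}},"required":["increments"]}

```bash
mkdir -p pics; cat > h.py <<'E'
import numpy as np, cv2
from workcell import ctrl
def shot(n,f):
    d=ctrl.get_image(n); cv2.imwrite(f'pics/{f}.png',d['img'][:,:,::-1]); np.savez(f'pics/{f}.npz',**d); return d
def cloud(d):
    R=cv2.Rodrigues(np.array(d['rvec'],float))[0]; t=np.array(d['tvec'],float).ravel(); K=d['mtx']
    v,u=np.mgrid[:384,:512]; z=d['range_z'].astype(float)
    P=np.stack([(u-K[0,2])/K[0,0]*z,(v-K[1,2])/K[1,1]*z,z],-1)
    return (P-t)@R
E
python3 - <<'E'
from h import *
d=shot('scene','s1'); e=shot('side','d1')
im=np.vstack([d['img'],e['img']])[:,:,::-1]
cv2.imwrite('pics/both.png',cv2.resize(im,(800,1200))[:600]) 
cv2.imwrite('pics/side1.png',cv2.resize(e['img'][:,:,::-1],(800,600)))
print(ctrl.get_obs())
E
```

```text
{'t': 0.1, 'qpos': array([-1.13402472e+00,  4.23782618e-01,  1.63056465e+00, -1.30173405e-05,
        1.08862021e+00, -1.89728506e-02]), 'qvel': array([ 0.0005579 ,  0.00045982, -0.00227675, -0.00017658, -0.00086527,
        0.00188491]), 'joint_torque': array([ 1.10575671e-03, -5.45607626e+01, -2.74324876e+01,  6.45533390e-02,
        1.87886332e-02, -3.46857485e-05]), 'ee_pos': array([ 274.91647883, -560.76167045,  229.98728992]), 'orientation': array([ 1.96849195,  0.4579258 , -1.96909098]), 'ft_force': array([ 0.19747595, -0.05301621,  0.34625906]), 'moment': array([ 0.00754295, -0.02631478,  0.04766109]), 'width': 87.79603786842232}
```

View pics/both.png

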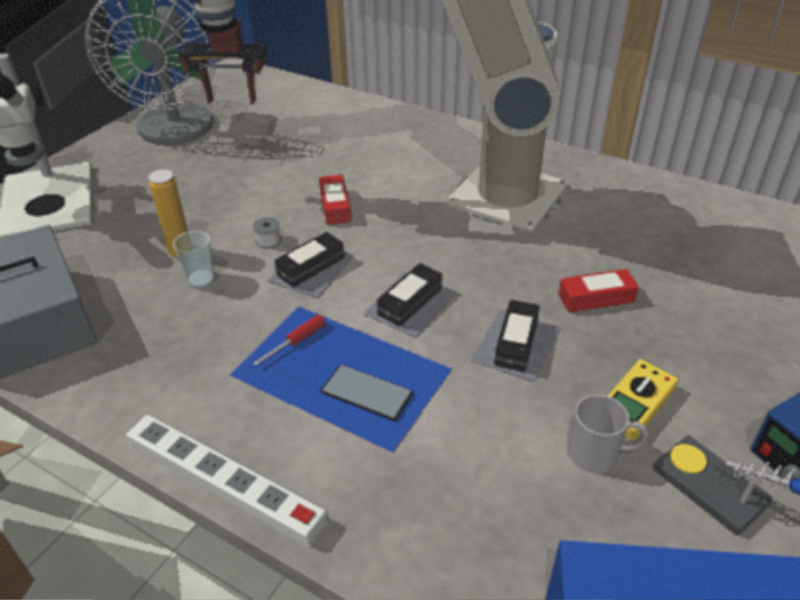

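View pics/side1.png

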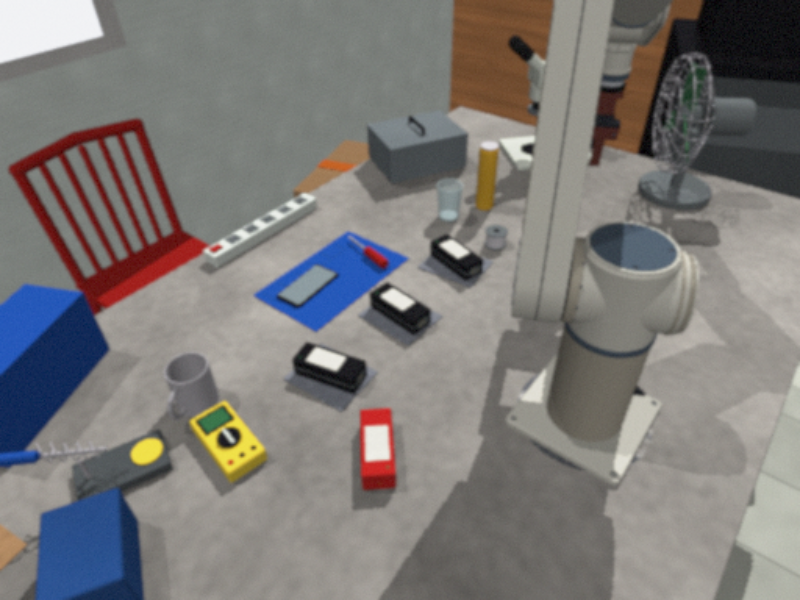

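Scene view (800×600): black adapters at (310,258), (410,292) and (517,333), each on a grey pad. The red look-alikes at (335,198) and (598,290) are not meant. The mat is centred near (340,375), with the phone and screwdriver on it.

```bash
python3 - <<'E'
from h import *
d=dict(np.load('pics/s1.npz')); P=cloud(d); im=d['img'].astype(int)
e=dict(np.load('pics/d1.npz')); Q=cloud(e); ie=e['img'].astype(int)
for n,(u,v),(a,b) in [('R',(310,258),(457,255)),('M',(410,292),(400,305)),('L',(517,333),(330,365))]:
  for D,(x,y) in ((P,(u,v)),(Q,(a,b))):
    c=D[int(y*.64),int(x*.64)]; 
    m=(abs(D[...,2]-48)<7)&(np.hypot(D[...,0]-c[0],D[...,1]-c[1])<100)
    r=cv2.minAreaRect(D[m][:,:2].astype(np.float32)); bp=cv2.boxPoints(r)
    e1=bp[1]-bp[0];e2=bp[2]-bp[1]; l=e1 if np.hypot(*e1)>np.hypot(*e2) else e2
    print(n,c.round(),'ctr',np.round(r[0]),np.round(r[1]),'yaw',round(float(np.degrees(np.arctan2(l[1],l[0])))%180,1),'ztop',np.median(D[m][:,2]).round(1),m.sum())
for D,I in ((P,im),(Q,ie)):
  m=(I[...,2]>120)&(I[...,0]<60)&(D[...,2]<15)&(D[...,0]>300)&(D[...,2]>-10)
  m=cv2.morphologyEx(m.astype(np.uint8),cv2.MORPH_OPEN,np.ones((3,3)))>0
  r=cv2.minAreaRect(D[m][:,:2].astype(np.float32)); print('mat',r)
for n,D,x,y in [('spray',P,163,185),('glass',P,193,245),('glass',Q,449,190),('reel',P,267,230),('meter',P,642,388),('mug',P,600,430),('red1',P,335,195),('red2',P,600,283)]: print(n,D[int(y*.64),int(x*.64)].round())
c=cv2.resize(d['img'][110:260,150:400,::-1],None,fx=3.2,fy=3.2,interpolation=2); cv2.imwrite('pics/crop.png',c)
E
```

```text
R [ 473. -223.   48.] ctr [ 454. -239.] [ 64. 141.] yaw 164.5 ztop 47.0 528
R [ 438. -223.   44.] ctr [ 451. -239.] [ 60. 141.] yaw 165.1 ztop 45.1 329
M [462.   4.  50.] ctr [446.  -5.] [ 61. 143.] yaw 173.2 ztop 47.4 620
M [431.   8.  48.] ctr [444.  -4.] [ 60. 143.] yaw 173.3 ztop 45.4 456
L [463. 224.  46.] ctr [446. 221.] [144.  58.] yaw 13.8 ztop 47.5 725
L [433. 228.  45.] ctr [444. 222.] [141.  60.] yaw 13.3 ztop 45.6 636
mat ((666.4545288085938, -20.16302490234375), (208.11740112304688, 336.1847839355469), 0.24310600757598877)
mat ((662.7088012695312, -18.151016235351562), (204.397705078125, 330.6300048828125), 0.41744738817214966)
spray [ 558. -504.  182.]
glass [ 575. -440.   70.]
glass [ 613. -442.   65.]
reel [ 432. -369.   39.]
meter [469. 455.  36.]
mug [573. 424.  18.]
red1 [ 256. -311.   47.]
red2 [256. 308.  47.]
```

View pics/crop.png

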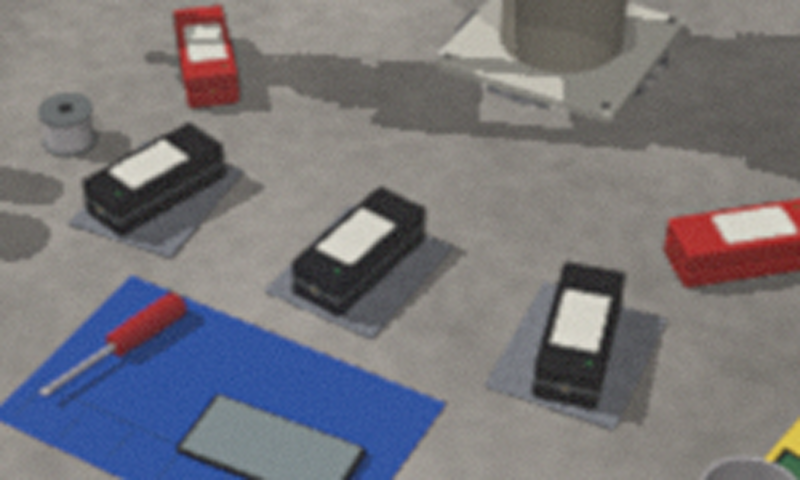

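```bash
cat >> h.py <<'E'
from scipy.spatial.transform import Rotation as Ro
def plan(pos,yaw):
    """turn (tool rotvec) to pointing down with tool z along yaw (deg, mod 180), then shift in cm in new tool axes"""
    o=ctrl.get_obs(); R=Ro.from_rotvec(o['orientation']); best=None
    for s in (0,180):
        a=np.radians(yaw+s); z=np.array([np.cos(a),np.sin(a),0]); x=np.array([0,0,-1.]); T=Ro.from_matrix(np.stack([x,np.cross(z,x),z],1))
        dr=(R.inv()*T).as_rotvec()
        if best is None or np.linalg.norm(dr)<np.linalg.norm(best[0]): best=(dr,T)
    dr,T=best; sh=T.inv().apply(np.array(pos)-o['ee_pos'])/10
    print('t',round(o['t'],2),'pos',o['ee_pos'].round(1),'q',np.round(o['qpos'],2),'w',round(o['width'],1)); print('dr',dr.round(3),'shift cm',sh.round(2)); print('F',o['ft_force'].round(2),'M',o['moment'].round(3))
    return dr,T
E
python3 - <<'E'
from h import *
print(Ro.from_rotvec(ctrl.get_obs()['orientation']).as_matrix().round(3))
plan([453,-239,130],-15.3)
E
```

```text
[[-0.001  0.44  -0.898]
 [ 0.001 -0.898 -0.44 ]
 [-1.    -0.001 -0.   ]]
t 0.1 pos [ 274.9 -560.8  230. ] q [-1.13  0.42  1.63 -0.    1.09 -0.02] w 87.8
dr [0.723 0.    0.001] shift cm [ 10.   -35.73  -8.69]
F [ 0.2  -0.05  0.35] M [ 0.008 -0.026  0.048]
```

Call:
apply_moves --increments '[{"gripper":100,"delta_pos":[0,0,0],"dr":[0.12,0,0]},{"gripper":100,"delta_pos":[0,0,0],"dr":[0.12,0,0]},{"gripper":100,"delta_pos":[0,0,0],"dr":[0.12,0,0]},{"gripper":100,"delta_pos":[0,0,0],"dr":[0.12,0,0]},{"gripper":100,"delta_pos":[0,0,0],"dr":[0.12,0,0]}]'

```text
t: 0.52
ee_pos: [275.0, -560.9, 230.2]
orientation: [-2.143, 0.16, 2.143]
ft_force: [-0.4, -0.3, 0.3]
width: 87.9
```

Call:
apply_moves --increments '[{"gripper":100,"delta_pos":[0,0,0],"dr":[0.123,0,0]},{"gripper":100,"delta_pos":[1,-3.57,-0.87],"dr":[0,0,0]},{"gripper":100,"delta_pos":[1,-3.57,-0.87],"dr":[0,0,0]},{"gripper":100,"delta_pos":[1,-3.57,-0.87],"dr":[0,0,0]},{"gripper":100,"delta_pos":[1,-3.57,-0.87],"dr":[0,0,0]}]'

```text
t: 0.93
ee_pos: [346.5, -431.1, 190.0]
orientation: [-2.078, 0.28, 2.078]
ft_force: [0.5, 0.8, 1.6]
width: 87.8
```

Call:
apply_moves --increments '[{"gripper":100,"delta_pos":[1,-3.57,-0.87],"dr":[0,0,0]},{"gripper":100,"delta_pos":[1,-3.57,-0.87],"dr":[0,0,0]},{"gripper":100,"delta_pos":[1,-3.57,-0.87],"dr":[0,0,0]},{"gripper":100,"delta_pos":[1,-3.57,-0.87],"dr":[0,0,0]},{"gripper":100,"delta_pos":[1,-3.57,-0.87],"dr":[0,0,0]}]'

```text
t: 1.35
ee_pos: [435.8, -270.2, 140.1]
orientation: [-2.078, 0.28, 2.079]
ft_force: [0.4, 0.8, 0.2]
width: 88.0
```

Call:
apply_moves --increments '[{"gripper":100,"delta_pos":[1,-3.57,-0.87],"dr":[0,0,0]},{"gripper":100,"delta_pos":[0,0,0],"dr":[0,0,0]},{"gripper":100,"delta_pos":[0,0,0],"dr":[0,0,0]},{"gripper":100,"delta_pos":[0,0,0],"dr":[0,0,0]},{"gripper":100,"delta_pos":[0,0,0],"dr":[0,0,0]}]'

```text
t: 1.77
ee_pos: [453.1, -240.8, 130.9]
orientation: [-2.079, 0.281, 2.078]
ft_force: [-0.3, 0.2, 0.1]
width: 87.9
```

```bash
python3 - <<'E'
from h import *
plan([453,-239,17],-15.3)
d=shot('wrist','w1'); P=cloud(d)
m=(abs(P[...,2]-48)<7)&(np.hypot(P[...,0]-453,P[...,1]+239)<100)
print(m.sum(),cv2.minAreaRect(P[m][:,:2].astype(np.float32)),np.median(P[m][:,2]))
cv2.imwrite('pics/w1b.png',d['img'][:,:,::-1])
E
```

```text
t 1.77 pos [ 453.1 -240.8  130.9] q [-0.51  0.41  1.94 -0.    0.79  1.33] w 87.9
dr [-0.001 -0.    -0.   ] shift cm [11.39 -0.17  0.06]
F [-0.29  0.22  0.15] M [ 0.051 -0.003  0.017]
9096 ((454.4948425292969, -242.43243408203125), (58.197242736816406, 135.30419921875), 74.50763702392578) 48.27375593485782
```

View pics/w1b.png

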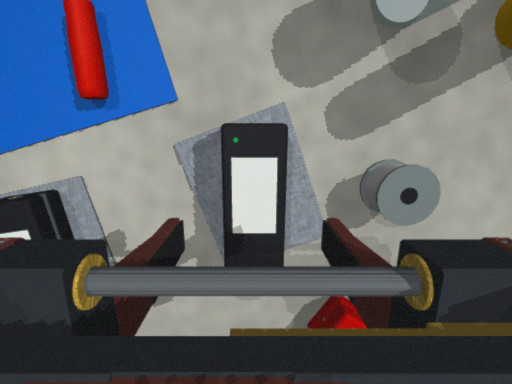

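Adapter R lies centred between the fingers (adapter at px 255,195). The reel at (400,195) and red decoy at (335,312) are clear of them. Next: descend, grip, lift.

Call:
apply_moves --increments '[{"gripper":100,"delta_pos":[3.5,0,0],"dr":[0,0,0]},{"gripper":100,"delta_pos":[3.5,0,0],"dr":[0,0,0]},{"gripper":100,"delta_pos":[2.5,0,0],"dr":[0,0,0]},{"gripper":100,"delta_pos":[1.3,0,0],"dr":[0,0,0]},{"gripper":100,"delta_pos":[0.5,0,0],"dr":[0,0,0]}]'

```text
t: 2.23
ee_pos: [451.6, -240.4, 15.7]
orientation: [-2.074, 0.28, 2.08]
ft_force: [-0.1, 1.2, 0.6]
width: 87.9
```

Call:
apply_moves --increments '[{"gripper":60,"delta_pos":[0,0,0],"dr":[0,0,0]},{"gripper":0,"delta_pos":[0,0,0],"dr":[0,0,0]},{"gripper":0,"delta_pos":[0,0,0],"dr":[0,0,0]},{"gripper":0,"delta_pos":[0,0,0],"dr":[0,0,0]},{"gripper":0,"delta_pos":[0,0,0],"dr":[0,0,0]}]'

```text
t: 2.65
ee_pos: [454.1, -240.5, 18.8]
orientation: [-2.082, 0.281, 2.077]
ft_force: [-0.9, -4.3, 2.8]
width: 58.4
```

Call:
apply_moves --increments '[{"gripper":0,"delta_pos":[0,0,0],"dr":[0,0,0]},{"gripper":0,"delta_pos":[0,0,0],"dr":[0,0,0]},{"gripper":0,"delta_pos":[0,0,0],"dr":[0,0,0]},{"gripper":0,"delta_pos":[0,0,0],"dr":[0,0,0]},{"gripper":0,"delta_pos":[0,0,0],"dr":[0,0,0]}]'

```text
t: 3.07
ee_pos: [454.1, -240.5, 18.8]
orientation: [-2.081, 0.28, 2.077]
ft_force: [-1.8, -2.2, 6.9]
width: 57.8
```

```bash
python3 - <<'E'
from h import *
plan([453,-239,160],-15.3)
E
```

```text
t 3.07 pos [ 454.1 -240.5   18.8] q [-0.51  0.61  1.97 -0.    0.55  1.33] w 57.8
dr [ 0.    -0.002 -0.001] shift cm [-14.12  -0.12   0.14]
F [-1.78 -2.24  6.86] M [-0.368  0.327 -0.019]
```

Call:
apply_moves --increments '[{"gripper":0,"delta_pos":[-0.7,0,0],"dr":[0,0,0]},{"gripper":0,"delta_pos":[-1.5,0,0],"dr":[0,0,0]},{"gripper":0,"delta_pos":[-2.5,0,0],"dr":[0,0,0]},{"gripper":0,"delta_pos":[-3,0,0],"dr":[0,0,0]},{"gripper":0,"delta_pos":[-3,0,0],"dr":[0,0,0]}]'

```text
t: 3.48
ee_pos: [452.3, -239.0, 125.5]
orientation: [-2.076, 0.278, 2.081]
ft_force: [0.8, -0.1, -3.6]
width: 57.7
```

Call:
apply_moves --increments '[{"gripper":0,"delta_pos":[-2,0,0],"dr":[0,0,0]},{"gripper":0,"delta_pos":[-1,0,0],"dr":[0,0,0]},{"gripper":0,"delta_pos":[-0.3,0,0],"dr":[0,0,0]},{"gripper":0,"delta_pos":[0,0,0],"dr":[0,0,0]},{"gripper":0,"delta_pos":[0,0,0],"dr":[0,0,0]}]'

```text
t: 3.9
ee_pos: [452.5, -239.3, 156.6]
orientation: [-2.076, 0.278, 2.08]
ft_force: [-0.2, 0.1, -4.7]
width: 58.0
```

```bash
cat >> h.py <<'E'
def my():
    o=ctrl.get_obs(); R=Ro.from_rotvec(o['orientation']); print('t',round(o['t'],2),'pos',o['ee_pos'].round(1),'F',o['ft_force'].round(2),'M tool',R.inv().apply(o['moment']).round(4),'z-axis',R.as_matrix()[:,2].round(3),'w',round(o['width'],1))
E
python3 -c "from h import *; my()"
```

```text
t 3.9 pos [ 452.5 -239.3  156.6] F [-0.22  0.06 -4.7 ] M tool [ 0.0346 -0.0642 -0.0771] z-axis [-0.965  0.264  0.002] w 58.0
```

Call:
apply_moves --increments '[{"gripper":0,"delta_pos":[0,0,0],"dr":[0,0.06,0]},{"gripper":0,"delta_pos":[0,0,0],"dr":[0,0.1,0]},{"gripper":0,"delta_pos":[0,0,0],"dr":[0,0.1,0]},{"gripper":0,"delta_pos":[0,0,0],"dr":[0,0.09,0]},{"gripper":0,"delta_pos":[0,0,0],"dr":[0,0,0]}]'

```text
t: 4.32
ee_pos: [448.6, -237.4, 154.5]
orientation: [-2.428, 0.325, 1.707]
ft_force: [-0.5, 0.1, -4.1]
width: 58.0
```

Call:
apply_moves --increments '[{"gripper":0,"delta_pos":[0,0,0],"dr":[0,0,0]},{"gripper":0,"delta_pos":[0,0,0],"dr":[0,0,0]},{"gripper":0,"delta_pos":[0,0,0],"dr":[0,0,0]},{"gripper":0,"delta_pos":[0,0,0],"dr":[0,0,0]},{"gripper":0,"delta_pos":[0,0,0],"dr":[0,0,0]}]'

```text
t: 4.73
ee_pos: [454.1, -240.0, 157.7]
orientation: [-2.434, 0.327, 1.703]
ft_force: [-0.7, 0.5, -3.7]
width: 57.7
```

Call:
apply_moves --increments '[{"gripper":0,"delta_pos":[0,0,0],"dr":[0,-0.05,0]},{"gripper":0,"delta_pos":[0,0,0],"dr":[0,-0.1,0]},{"gripper":0,"delta_pos":[0,0,0],"dr":[0,-0.1,0]},{"gripper":0,"delta_pos":[0,0,0],"dr":[0,-0.07,0]},{"gripper":0,"delta_pos":[0,0,0],"dr":[0,-0.03,0]}]'

```text
t: 5.15
ee_pos: [455.6, -240.8, 158.4]
orientation: [-2.078, 0.281, 2.081]
ft_force: [0.6, 0.1, -2.3]
width: 57.7
```

Call:
apply_moves --increments '[{"gripper":0,"delta_pos":[0,0,0],"dr":[0,0,0]},{"gripper":0,"delta_pos":[0,0,0],"dr":[0,0,0]},{"gripper":0,"delta_pos":[0,0,0],"dr":[0,0,0]},{"gripper":0,"delta_pos":[0,0,0],"dr":[0,0,0]},{"gripper":0,"delta_pos":[0,0,0],"dr":[0,0,0]}]'

```text
t: 5.57
ee_pos: [452.8, -239.7, 157.7]
orientation: [-2.079, 0.28, 2.078]
ft_force: [1.4, 0.2, -2.8]
width: 57.7
```

```bash
python3 -c "from h import *; my()"
```

```text
t 5.57 pos [ 452.8 -239.7  157.7] F [ 1.39  0.24 -2.85] M tool [ 0.0401 -0.0252 -0.0889] z-axis [-0.964  0.264 -0.   ] w 57.7
```

Call:
apply_moves --increments '[{"gripper":0,"delta_pos":[0,0,0],"dr":[0,-0.06,0]},{"gripper":0,"delta_pos":[0,0,0],"dr":[0,-0.1,0]},{"gripper":0,"delta_pos":[0,0,0],"dr":[0,-0.1,0]},{"gripper":0,"delta_pos":[0,0,0],"dr":[0,-0.09,0]},{"gripper":0,"delta_pos":[0,0,0],"dr":[0,0,0]}]'

```text
t: 5.98
ee_pos: [455.2, -240.4, 156.9]
orientation: [-1.669, 0.224, 2.39]
ft_force: [0.4, 0.0, -3.5]
width: 58.1
```

Call:
apply_moves --increments '[{"gripper":0,"delta_pos":[0,0,0],"dr":[0,0,0]},{"gripper":0,"delta_pos":[0,0,0],"dr":[0,0,0]},{"gripper":0,"delta_pos":[0,0,0],"dr":[0,0,0]},{"gripper":0,"delta_pos":[0,0,0],"dr":[0,0,0]},{"gripper":0,"delta_pos":[0,0,0],"dr":[0,0,0]}]'

```text
t: 6.4
ee_pos: [452.9, -239.8, 158.2]
orientation: [-1.672, 0.225, 2.387]
ft_force: [-0.6, -0.5, -3.4]
width: 57.8
```

Call:
apply_moves --increments '[{"gripper":0,"delta_pos":[0,0,0],"dr":[0,0.05,0]},{"gripper":0,"delta_pos":[0,0,0],"dr":[0,0.1,0]},{"gripper":0,"delta_pos":[0,0,0],"dr":[0,0.1,0]},{"gripper":0,"delta_pos":[0,0,0],"dr":[0,0.07,0]},{"gripper":0,"delta_pos":[0,0,0],"dr":[0,0.03,0]}]'

```text
t: 6.82
ee_pos: [451.5, -239.2, 158.2]
orientation: [-2.082, 0.28, 2.075]
ft_force: [1.3, 0.1, -4.1]
width: 57.8
```

Call:
apply_moves --increments '[{"gripper":0,"delta_pos":[0,0,0],"dr":[0,0,0]},{"gripper":0,"delta_pos":[0,0,0],"dr":[0,0,0]},{"gripper":0,"delta_pos":[0,0,0],"dr":[0,0,0]},{"gripper":0,"delta_pos":[0,0,0],"dr":[0,0,0]},{"gripper":0,"delta_pos":[0,0,0],"dr":[0,0,0]}]'

```text
t: 7.23
ee_pos: [453.8, -239.9, 157.6]
orientation: [-2.078, 0.279, 2.079]
ft_force: [0.2, -0.2, -3.1]
width: 57.7
```

```bash
python3 -c "from h import *; my()"
```

```text
t 7.23 pos [ 453.8 -239.9  157.6] F [ 0.24 -0.16 -3.07] M tool [ 0.0069 -0.0191 -0.061 ] z-axis [-0.965  0.264  0.   ] w 57.7
```

R shows no clear change so far. I'll rock it a second time and average the readings, since the sensor is noisy.

```bash
cat >> h.py <<'E'
def avg(n=6):
    L=[]
    for i in range(n):
        ctrl.get_image('wrist'); o=ctrl.get_obs(); R=Ro.from_rotvec(o['orientation']); L.append(np.r_[R.inv().apply(o['moment']),o['ft_force']])
    L=np.array(L); print('t',round(o['t'],2),'pos',o['ee_pos'].round(1),'mean My',L[:,1].mean().round(4),'sd',L.std(0).round(3)[1],'Fz',L[:,5].mean().round(2),'z',R.as_matrix()[:,2].round(3),'w',o['width'].round(1))
E
python3 -c "from h import *; avg()"
```

```text
Traceback (most recent call last):
  File "h.py", line 27, in avg
    L=np.array(L); print('t',round(o['t'],2),'pos',o['ee_pos'].round(1),'mean My',L[:,1].mean().round(4),'sd',L.std(0).round(3)[1],'Fz',L[:,5].mean().round(2),'z',R.as_matrix()[:,2].round(3),'w',o['width'].round(1))
                                                                                                                                                                                                   ^^^^^^^^^^^^^^^^
AttributeError: 'float' object has no attribute 'round'
```

Call:
apply_moves --increments '[{"gripper":0,"delta_pos":[0,0,0],"dr":[0,0.06,0]},{"gripper":0,"delta_pos":[0,0,0],"dr":[0,0.1,0]},{"gripper":0,"delta_pos":[0,0,0],"dr":[0,0.1,0]},{"gripper":0,"delta_pos":[0,0,0],"dr":[0,0.09,0]},{"gripper":0,"delta_pos":[0,0,0],"dr":[0,0,0]}]'

```text
t: 7.95
ee_pos: [449.7, -238.0, 156.2]
orientation: [-2.431, 0.326, 1.704]
ft_force: [-0.9, 0.6, -4.5]
width: 57.8
```

Call:
apply_moves --increments '[{"gripper":0,"delta_pos":[0,0,0],"dr":[0,0,0]},{"gripper":0,"delta_pos":[0,0,0],"dr":[0,0,0]},{"gripper":0,"delta_pos":[0,0,0],"dr":[0,0,0]},{"gripper":0,"delta_pos":[0,0,0],"dr":[0,0,0]},{"gripper":0,"delta_pos":[0,0,0],"dr":[0,0,0]}]'

```text
t: 8.37
ee_pos: [454.1, -240.0, 157.8]
orientation: [-2.435, 0.327, 1.703]
ft_force: [0.9, -0.3, -3.1]
width: 57.6
```

Call:
apply_moves --increments '[{"gripper":0,"delta_pos":[0,0,0],"dr":[0,-0.05,0]},{"gripper":0,"delta_pos":[0,0,0],"dr":[0,-0.1,0]},{"gripper":0,"delta_pos":[0,0,0],"dr":[0,-0.1,0]},{"gripper":0,"delta_pos":[0,0,0],"dr":[0,-0.07,0]},{"gripper":0,"delta_pos":[0,0,0],"dr":[0,-0.03,0]}]'

```text
t: 8.78
ee_pos: [455.6, -240.8, 158.4]
orientation: [-2.078, 0.28, 2.081]
ft_force: [0.5, -1.1, -3.3]
width: 57.9
```

```bash
python3 -c "from h import *; avg(10)"
```

```text
Traceback (most recent call last):
  File "h.py", line 27, in avg
    L=np.array(L); print('t',round(o['t'],2),'pos',o['ee_pos'].round(1),'mean My',L[:,1].mean().round(4),'sd',L.std(0).round(3)[1],'Fz',L[:,5].mean().round(2),'z',R.as_matrix()[:,2].round(3),'w',o['width'].round(1))
                                                                                                                                                                                                   ^^^^^^^^^^^^^^^^
AttributeError: 'float' object has no attribute 'round'
```

Call:
apply_moves --increments '[{"gripper":0,"delta_pos":[0,0,0],"dr":[0,-0.06,0]},{"gripper":0,"delta_pos":[0,0,0],"dr":[0,-0.1,0]},{"gripper":0,"delta_pos":[0,0,0],"dr":[0,-0.1,0]},{"gripper":0,"delta_pos":[0,0,0],"dr":[0,-0.09,0]},{"gripper":0,"delta_pos":[0,0,0],"dr":[0,0,0]}]'

```text
t: 9.7
ee_pos: [455.3, -240.5, 156.9]
orientation: [-1.669, 0.224, 2.39]
ft_force: [0.7, -0.8, -3.6]
width: 58.4
```

Call:
apply_moves --increments '[{"gripper":0,"delta_pos":[0,0,0],"dr":[0,0,0]},{"gripper":0,"delta_pos":[0,0,0],"dr":[0,0,0]},{"gripper":0,"delta_pos":[0,0,0],"dr":[0,0,0]},{"gripper":0,"delta_pos":[0,0,0],"dr":[0,0,0]},{"gripper":0,"delta_pos":[0,0,0],"dr":[0,0,0]}]'

```text
t: 10.12
ee_pos: [452.9, -239.8, 158.2]
orientation: [-1.672, 0.225, 2.387]
ft_force: [0.3, -0.1, -4.1]
width: 58.0
```

Call:
apply_moves --increments '[{"gripper":0,"delta_pos":[0,0,0],"dr":[0,0.05,0]},{"gripper":0,"delta_pos":[0,0,0],"dr":[0,0.1,0]},{"gripper":0,"delta_pos":[0,0,0],"dr":[0,0.1,0]},{"gripper":0,"delta_pos":[0,0,0],"dr":[0,0.07,0]},{"gripper":0,"delta_pos":[0,0,0],"dr":[0,0.03,0]}]'

```text
t: 10.53
ee_pos: [451.5, -239.2, 158.2]
orientation: [-2.082, 0.28, 2.075]
ft_force: [-0.7, -0.1, -3.4]
width: 58.1
```

```bash
python3 - <<'E'
from h import *
avg(10)
d=shot('scene','s2'); P=cloud(d); c=np.array([453.5,-240])
m=(P[...,2]>170)&(P[...,2]<200)&(np.hypot(P[...,0]-453,P[...,1]+240)<85)
cv2.imwrite('pics/c2.png',cv2.resize(d['img'][40:220,100:340,::-1],None,fx=3,fy=3,interpolation=2))
plan([454.1,-240.5,18.8],-15.3)
E
```

```text
Traceback (most recent call last):
  File "h.py", line 27, in avg
    L=np.array(L); print('t',round(o['t'],2),'pos',o['ee_pos'].round(1),'mean My',L[:,1].mean().round(4),'sd',L.std(0).round(3)[1],'Fz',L[:,5].mean().round(2),'z',R.as_matrix()[:,2].round(3),'w',o['width'].round(1))
                                                                                                                                                                                                   ^^^^^^^^^^^^^^^^
AttributeError: 'float' object has no attribute 'round'
```

A formatting bug in my helper lost those averages. I'll fix it, then do one more half-cycle.

```bash
sed -i "s/o\['width'\].round(1)/round(o['width'],1)/" h.py; python3 -c "from h import *; avg(8)"
```

```text
t 11.43 pos [ 453.3 -239.8  157.6] mean My -0.0271 sd 0.019 Fz -3.36 z [-0.965  0.264  0.   ] w 57.8
```

Call:
apply_moves --increments '[{"gripper":0,"delta_pos":[0,0,0],"dr":[0,0.06,0]},{"gripper":0,"delta_pos":[0,0,0],"dr":[0,0.1,0]},{"gripper":0,"delta_pos":[0,0,0],"dr":[0,0.1,0]},{"gripper":0,"delta_pos":[0,0,0],"dr":[0,0.09,0]},{"gripper":0,"delta_pos":[0,0,0],"dr":[0,0,0]}]'

```text
t: 11.85
ee_pos: [449.6, -238.0, 156.3]
orientation: [-2.431, 0.327, 1.704]
ft_force: [-1.7, 1.5, -3.7]
width: 58.1
```

Call:
apply_moves --increments '[{"gripper":0,"delta_pos":[0,0,0],"dr":[0,0,0]},{"gripper":0,"delta_pos":[0,0,0],"dr":[0,0,0]},{"gripper":0,"delta_pos":[0,0,0],"dr":[0,0,0]},{"gripper":0,"delta_pos":[0,0,0],"dr":[0,0,0]},{"gripper":0,"delta_pos":[0,0,0],"dr":[0,0,0]}]'

```text
t: 12.27
ee_pos: [454.1, -240.1, 157.8]
orientation: [-2.435, 0.327, 1.703]
ft_force: [-0.4, 0.1, -3.9]
width: 58.0
```

Call:
apply_moves --increments '[{"gripper":0,"delta_pos":[0,0,0],"dr":[0,-0.05,0]},{"gripper":0,"delta_pos":[0,0,0],"dr":[0,-0.1,0]},{"gripper":0,"delta_pos":[0,0,0],"dr":[0,-0.1,0]},{"gripper":0,"delta_pos":[0,0,0],"dr":[0,-0.07,0]},{"gripper":0,"delta_pos":[0,0,0],"dr":[0,-0.03,0]}]'

```text
t: 12.68
ee_pos: [455.6, -240.8, 158.4]
orientation: [-2.078, 0.28, 2.081]
ft_force: [-0.3, 0.1, -3.5]
width: 57.6
```

```bash
python3 - <<'E'
from h import *
avg(4);avg(8)
plan([454.1,-240.5,18.8],-15.3)
E
```

```text
t 12.88 pos [ 453.3 -239.6  157.3] mean My -0.0057 sd 0.048 Fz -3.36 z [-0.965  0.264 -0.   ] w 57.8
t 13.28 pos [ 453.1 -239.8  157.8] mean My -0.0343 sd 0.02 Fz -3.43 z [-0.964  0.264 -0.   ] w 57.7
t 13.28 pos [ 453.1 -239.8  157.8] q [-0.51  0.36  1.93  0.    0.85  1.33] w 57.7
dr [-0. -0. -0.] shift cm [13.9   0.04 -0.12]
F [ 0.61 -0.47 -3.09] M [ 0.041  0.024 -0.014]
```

R is sound: −0.027 vs −0.034 N m after opposite tilts. Next I set it back where it lay.

Call:
apply_moves --increments '[{"gripper":0,"delta_pos":[2,0,0],"dr":[0,0,0]},{"gripper":0,"delta_pos":[3.5,0,0],"dr":[0,0,0]},{"gripper":0,"delta_pos":[3.5,0,0],"dr":[0,0,0]},{"gripper":0,"delta_pos":[2.5,0,0],"dr":[0,0,0]},{"gripper":0,"delta_pos":[1.2,0,0],"dr":[0,0,0]}]'

```text
t: 13.7
ee_pos: [451.6, -239.0, 27.9]
orientation: [-2.074, 0.278, 2.082]
ft_force: [-0.0, 0.0, -2.1]
width: 57.7
```

Call:
apply_moves --increments '[{"gripper":0,"delta_pos":[0.5,0,0],"dr":[0,0,0]},{"gripper":0,"delta_pos":[0.3,0,0],"dr":[0,0,0]},{"gripper":0,"delta_pos":[0.3,0,0],"dr":[0,0,0]},{"gripper":0,"delta_pos":[0.1,0,0],"dr":[0,0,0]},{"gripper":0,"delta_pos":[0,0,0],"dr":[0,0,0]}]'

```text
t: 14.12
ee_pos: [454.0, -240.2, 19.6]
orientation: [-2.081, 0.28, 2.077]
ft_force: [0.8, 0.6, -2.7]
width: 57.7
```

Call:
apply_moves --increments '[{"gripper":0,"delta_pos":[0,0,0],"dr":[0,0,0]},{"gripper":0,"delta_pos":[0,0,0],"dr":[0,0,0]},{"gripper":60,"delta_pos":[0,0,0],"dr":[0,0,0]},{"gripper":80,"delta_pos":[0,0,0],"dr":[0,0,0]},{"gripper":100,"delta_pos":[0,0,0],"dr":[0,0,0]}]'

```text
t: 14.53
ee_pos: [453.7, -240.0, 19.1]
orientation: [-2.08, 0.28, 2.078]
ft_force: [0.5, 0.1, -0.8]
width: 67.8
```

Call:
apply_moves --increments '[{"gripper":100,"delta_pos":[0,0,0],"dr":[0,0,0]},{"gripper":100,"delta_pos":[0,0,0],"dr":[0,0,0]},{"gripper":100,"delta_pos":[0,0,0],"dr":[0,0,0]},{"gripper":100,"delta_pos":[-1,0,0],"dr":[0,0,0]},{"gripper":100,"delta_pos":[-2,0,0],"dr":[0,0,0]}]'

```text
t: 14.95
ee_pos: [451.9, -239.0, 47.8]
orientation: [-2.074, 0.278, 2.082]
ft_force: [0.1, 0.0, 0.6]
width: 87.9
```

Call:
apply_moves --increments '[{"gripper":100,"delta_pos":[-4,0,0],"dr":[0,0,0]},{"gripper":100,"delta_pos":[-4,0,0],"dr":[0,0,0]},{"gripper":100,"delta_pos":[0,0,0],"dr":[0,0,0]},{"gripper":100,"delta_pos":[0,0,0],"dr":[0,0,0]},{"gripper":100,"delta_pos":[0,0,0],"dr":[0,0,0]}]'

```text
t: 15.37
ee_pos: [453.1, -239.7, 129.0]
orientation: [-2.079, 0.28, 2.078]
ft_force: [1.0, 0.3, -0.4]
width: 88.1
```

```bash
python3 - <<'E'
from h import *
plan([445,-4.5,130],-6.8)
d=shot('wrist','w2'); P=cloud(d)
m=(abs(P[...,2]-48)<7)&(np.hypot(P[...,0]-453,P[...,1]+239)<100)
print(m.sum(),cv2.minAreaRect(P[m][:,:2].astype(np.float32)),np.median(P[m][:,2]))
E
```

```text
t 15.37 pos [ 453.1 -239.7  129. ] q [-0.51  0.41  1.95  0.    0.78  1.33] w 88.1
dr [-0.149 -0.    -0.   ] shift cm [ -0.1  -23.26   3.59]
F [ 0.96  0.34 -0.4 ] M [ 0.079  0.035 -0.053]
9101 ((455.1784973144531, -240.43499755859375), (58.145206451416016, 132.57443237304688), 74.79875946044922) 48.27488849148287
```

View pics/w2.png

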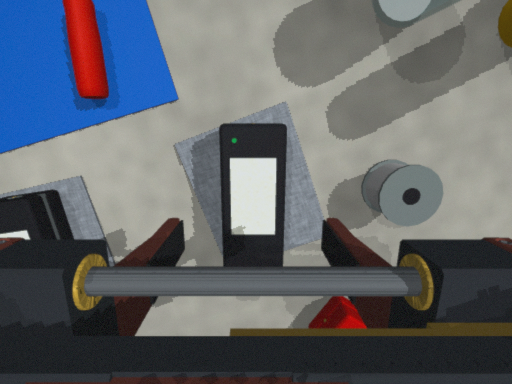

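R lies flat on its pad as before (px 255,195). Next, M.

Call:
apply_moves --increments '[{"gripper":100,"delta_pos":[0,0,0],"dr":[-0.075,0,0]},{"gripper":100,"delta_pos":[0,0,0],"dr":[-0.075,0,0]},{"gripper":100,"delta_pos":[0,-3.32,0.51],"dr":[0,0,0]},{"gripper":100,"delta_pos":[0,-3.32,0.51],"dr":[0,0,0]},{"gripper":100,"delta_pos":[0,-3.32,0.51],"dr":[0,0,0]}]'

```text
t: 15.83
ee_pos: [448.2, -138.0, 126.9]
orientation: [-2.156, 0.128, 2.163]
ft_force: [0.1, 0.5, 0.6]
width: 87.7
```

Call:
apply_moves --increments '[{"gripper":100,"delta_pos":[0,-3.32,0.51],"dr":[0,0,0]},{"gripper":100,"delta_pos":[0,-3.32,0.51],"dr":[0,0,0]},{"gripper":100,"delta_pos":[0,-3.32,0.51],"dr":[0,0,0]},{"gripper":100,"delta_pos":[0,-3.32,0.51],"dr":[0,0,0]},{"gripper":100,"delta_pos":[0,0,0],"dr":[0,0,0]}]'

```text
t: 16.25
ee_pos: [443.1, -0.7, 127.1]
orientation: [-2.158, 0.122, 2.167]
ft_force: [0.2, -0.1, 0.1]
width: 87.7
```

```bash
python3 - <<'E'
from h import *
d=shot('wrist','w3'); P=cloud(d)
plan([446,-4.5,18.5],-6.8)
m=(abs(P[...,2]-48)<7)&(np.hypot(P[...,0]-446,P[...,1]+4.5)<100)
print(m.sum(),cv2.minAreaRect(P[m][:,:2].astype(np.float32)),np.median(P[m][:,2]))
E
```

```text
t 16.3 pos [443.5  -2.5 127.2] q [-0.03  0.33  2.09  0.    0.72  1.65] w 87.8
dr [ 0.006  0.004 -0.   ] shift cm [10.87  0.17 -0.27]
F [ 0.04 -0.89 -0.54] M [0.054 0.04  0.03 ]
9511 ((446.85260009765625, -7.644565582275391), (58.11155319213867, 135.33334350585938), 83.46680450439453) 48.291318981629566
```

Call:
apply_moves --increments '[{"gripper":100,"delta_pos":[3,0.35,-0.3],"dr":[0,0,0]},{"gripper":100,"delta_pos":[3.5,0,0],"dr":[0,0,0]},{"gripper":100,"delta_pos":[2.5,0,0],"dr":[0,0,0]},{"gripper":100,"delta_pos":[1.3,0,0],"dr":[0,0,0]},{"gripper":100,"delta_pos":[0.5,0,0],"dr":[0,0,0]}]'

```text
t: 16.72
ee_pos: [445.3, -9.6, 17.7]
orientation: [-2.154, 0.128, 2.167]
ft_force: [-0.4, -0.2, 0.2]
width: 87.7
```

Call:
apply_moves --increments '[{"gripper":60,"delta_pos":[0,0,0],"dr":[0,0,0]},{"gripper":0,"delta_pos":[0,0,0],"dr":[0,0,0]},{"gripper":0,"delta_pos":[0,0,0],"dr":[0,0,0]},{"gripper":0,"delta_pos":[0,0,0],"dr":[0,0,0]},{"gripper":0,"delta_pos":[0,0,0],"dr":[0,0,0]}]'

```text
t: 17.13
ee_pos: [448.3, -8.7, 21.5]
orientation: [-2.163, 0.127, 2.159]
ft_force: [0.1, 2.8, 2.3]
width: 57.8
```

Call:
apply_moves --increments '[{"gripper":0,"delta_pos":[0,0,0],"dr":[0,0,0]},{"gripper":0,"delta_pos":[0,0,0],"dr":[0,0,0]},{"gripper":0,"delta_pos":[0,0,0],"dr":[0,0,0]},{"gripper":0,"delta_pos":[0,0,0],"dr":[0,0,0]},{"gripper":0,"delta_pos":[0,0,0],"dr":[0,0,0]}]'

```text
t: 17.55
ee_pos: [448.3, -8.7, 21.6]
orientation: [-2.163, 0.127, 2.159]
ft_force: [-1.2, -1.3, 6.8]
width: 57.6
```

```bash
python3 -c "from h import *; plan([446,-6,158],-6.8)"
```

```text
t 17.55 pos [448.3  -8.7  21.6] q [-0.05  0.56  2.12 -0.    0.47  1.64] w 57.6
dr [ 0.002 -0.002  0.   ] shift cm [-13.64  -0.24   0.26]
F [-1.2  -1.29  6.85] M [-0.029  0.076 -0.069]
```

Grip held at z 21.6. Next: lift and rock, averaging the readings.

Call:
apply_moves --increments '[{"gripper":0,"delta_pos":[-0.7,0,0],"dr":[0,0,0]},{"gripper":0,"delta_pos":[-1.5,0,0],"dr":[0,0,0]},{"gripper":0,"delta_pos":[-2.5,0,0],"dr":[0,0,0]},{"gripper":0,"delta_pos":[-3,0,0],"dr":[0,0,0]},{"gripper":0,"delta_pos":[-3,0,0],"dr":[0,0,0]}]'

```text
t: 17.97
ee_pos: [446.4, -8.6, 128.7]
orientation: [-2.159, 0.127, 2.163]
ft_force: [0.6, 1.5, -4.3]
width: 58.0
```

Call:
apply_moves --increments '[{"gripper":0,"delta_pos":[-2,0,0],"dr":[0,0,0]},{"gripper":0,"delta_pos":[-1,0,0],"dr":[0,0,0]},{"gripper":0,"delta_pos":[-0.3,0,0],"dr":[0,0,0]},{"gripper":0,"delta_pos":[0,0,0],"dr":[0,0,0]},{"gripper":0,"delta_pos":[0,0,0],"dr":[0,0,0]}]'

```text
t: 18.38
ee_pos: [446.7, -8.6, 159.7]
orientation: [-2.159, 0.127, 2.163]
ft_force: [0.1, -0.0, -4.1]
width: 57.6
```

Call:
apply_moves --increments '[{"gripper":0,"delta_pos":[0,0,0],"dr":[0,0.06,0]},{"gripper":0,"delta_pos":[0,0,0],"dr":[0,0.1,0]},{"gripper":0,"delta_pos":[0,0,0],"dr":[0,0.1,0]},{"gripper":0,"delta_pos":[0,0,0],"dr":[0,0.09,0]},{"gripper":0,"delta_pos":[0,0,0],"dr":[0,0,0]}]'

```text
t: 18.8
ee_pos: [442.2, -8.3, 157.6]
orientation: [-2.512, 0.147, 1.768]
ft_force: [-1.9, -0.3, -4.9]
width: 58.0
```

Call:
apply_moves --increments '[{"gripper":0,"delta_pos":[0,0,0],"dr":[0,0,0]},{"gripper":0,"delta_pos":[0,0,0],"dr":[0,0,0]},{"gripper":0,"delta_pos":[0,0,0],"dr":[0,0,0]},{"gripper":0,"delta_pos":[0,0,0],"dr":[0,0,0]},{"gripper":0,"delta_pos":[0,0,0],"dr":[0,0,0]}]'

```text
t: 19.22
ee_pos: [448.4, -8.8, 160.8]
orientation: [-2.516, 0.148, 1.76]
ft_force: [-0.6, -0.2, -3.7]
width: 58.1
```

Call:
apply_moves --increments '[{"gripper":0,"delta_pos":[0,0,0],"dr":[0,-0.05,0]},{"gripper":0,"delta_pos":[0,0,0],"dr":[0,-0.1,0]},{"gripper":0,"delta_pos":[0,0,0],"dr":[0,-0.1,0]},{"gripper":0,"delta_pos":[0,0,0],"dr":[0,-0.07,0]},{"gripper":0,"delta_pos":[0,0,0],"dr":[0,-0.03,0]}]'

```text
t: 19.63
ee_pos: [450.3, -8.9, 161.4]
orientation: [-2.16, 0.126, 2.161]
ft_force: [1.1, 0.3, -2.7]
width: 58.1
```

```bash
python3 -c "from h import *; avg(4);avg(6)"
```

```text
t 19.83 pos [447.5  -8.7 160.4] mean My 0.0099 sd 0.046 Fz -3.89 z [-0.993  0.117 -0.   ] w 57.7
t 20.13 pos [447.2  -8.6 160.8] mean My -0.0068 sd 0.029 Fz -3.57 z [-0.993  0.117 -0.   ] w 57.9
```

Call:
apply_moves --increments '[{"gripper":0,"delta_pos":[0,0,0],"dr":[0,-0.06,0]},{"gripper":0,"delta_pos":[0,0,0],"dr":[0,-0.1,0]},{"gripper":0,"delta_pos":[0,0,0],"dr":[0,-0.1,0]},{"gripper":0,"delta_pos":[0,0,0],"dr":[0,-0.09,0]},{"gripper":0,"delta_pos":[0,0,0],"dr":[0,0,0]}]'

```text
t: 20.55
ee_pos: [450.0, -8.9, 160.0]
orientation: [-1.743, 0.102, 2.495]
ft_force: [0.8, 0.6, -3.9]
width: 57.6
```

Call:
apply_moves --increments '[{"gripper":0,"delta_pos":[0,0,0],"dr":[0,0,0]},{"gripper":0,"delta_pos":[0,0,0],"dr":[0,0,0]},{"gripper":0,"delta_pos":[0,0,0],"dr":[0,0,0]},{"gripper":0,"delta_pos":[0,0,0],"dr":[0,0,0]},{"gripper":0,"delta_pos":[0,0,0],"dr":[0,0,0]}]'

```text
t: 20.97
ee_pos: [447.1, -8.6, 161.1]
orientation: [-1.746, 0.102, 2.493]
ft_force: [0.0, 0.1, -3.9]
width: 57.7
```

Call:
apply_moves --increments '[{"gripper":0,"delta_pos":[0,0,0],"dr":[0,0.05,0]},{"gripper":0,"delta_pos":[0,0,0],"dr":[0,0.1,0]},{"gripper":0,"delta_pos":[0,0,0],"dr":[0,0.1,0]},{"gripper":0,"delta_pos":[0,0,0],"dr":[0,0.07,0]},{"gripper":0,"delta_pos":[0,0,0],"dr":[0,0.03,0]}]'

```text
t: 21.38
ee_pos: [445.5, -8.5, 161.0]
orientation: [-2.164, 0.127, 2.158]
ft_force: [-1.5, 0.6, -4.1]
width: 57.5
```

```bash
python3 -c "from h import *; avg(4);avg(6)"
```

```text
t 21.58 pos [447.7  -8.6 161.1] mean My -0.0357 sd 0.083 Fz -3.42 z [-0.993  0.117  0.   ] w 58.0
t 21.88 pos [447.9  -8.7 160.5] mean My 0.0224 sd 0.031 Fz -3.72 z [-0.993  0.117  0.   ] w 57.8
```

Call:
apply_moves --increments '[{"gripper":0,"delta_pos":[0,0,0],"dr":[0,0.06,0]},{"gripper":0,"delta_pos":[0,0,0],"dr":[0,0.1,0]},{"gripper":0,"delta_pos":[0,0,0],"dr":[0,0.1,0]},{"gripper":0,"delta_pos":[0,0,0],"dr":[0,0.09,0]},{"gripper":0,"delta_pos":[0,0,0],"dr":[0,0,0]}]'

```text
t: 22.3
ee_pos: [443.4, -8.4, 159.1]
orientation: [-2.514, 0.148, 1.764]
ft_force: [-1.0, 0.2, -4.6]
width: 57.9
```

Call:
apply_moves --increments '[{"gripper":0,"delta_pos":[0,0,0],"dr":[0,0,0]},{"gripper":0,"delta_pos":[0,0,0],"dr":[0,0,0]},{"gripper":0,"delta_pos":[0,0,0],"dr":[0,0,0]},{"gripper":0,"delta_pos":[0,0,0],"dr":[0,0,0]},{"gripper":0,"delta_pos":[0,0,0],"dr":[0,0,0]}]'

```text
t: 22.72
ee_pos: [448.5, -8.8, 160.9]
orientation: [-2.516, 0.148, 1.76]
ft_force: [-0.5, 0.2, -3.2]
width: 58.0
```

Call:
apply_moves --increments '[{"gripper":0,"delta_pos":[0,0,0],"dr":[0,-0.05,0]},{"gripper":0,"delta_pos":[0,0,0],"dr":[0,-0.1,0]},{"gripper":0,"delta_pos":[0,0,0],"dr":[0,-0.1,0]},{"gripper":0,"delta_pos":[0,0,0],"dr":[0,-0.07,0]},{"gripper":0,"delta_pos":[0,0,0],"dr":[0,-0.03,0]}]'

```text
t: 23.13
ee_pos: [450.2, -8.9, 161.4]
orientation: [-2.16, 0.126, 2.161]
ft_force: [0.4, 0.1, -2.2]
width: 58.1
```

```bash
python3 -c "from h import *; avg(4);avg(6)"
```

```text
t 23.33 pos [447.5  -8.7 160.4] mean My 0.0136 sd 0.024 Fz -3.58 z [-0.993  0.117 -0.   ] w 57.8
t 23.63 pos [447.2  -8.6 160.7] mean My -0.0228 sd 0.012 Fz -3.49 z [-0.993  0.117 -0.   ] w 57.9
```

M also shows no 0.12 N m step (−0.007, +0.022, −0.023 N m, i.e. residual sway), so I set it down. L will be the decisive comparison.

Call:
apply_moves --increments '[{"gripper":0,"delta_pos":[2,0,0],"dr":[0,0,0]},{"gripper":0,"delta_pos":[3.5,0,0],"dr":[0,0,0]},{"gripper":0,"delta_pos":[3.5,0,0],"dr":[0,0,0]},{"gripper":0,"delta_pos":[2.5,0,0],"dr":[0,0,0]},{"gripper":0,"delta_pos":[1.2,0,0],"dr":[0,0,0]}]'

```text
t: 24.05
ee_pos: [445.9, -8.5, 31.1]
orientation: [-2.157, 0.127, 2.165]
ft_force: [-0.3, -0.5, -2.7]
width: 57.9
```

Call:
apply_moves --increments '[{"gripper":0,"delta_pos":[0.5,0,0],"dr":[0,0,0]},{"gripper":0,"delta_pos":[0.3,0,0],"dr":[0,0,0]},{"gripper":0,"delta_pos":[0.3,0,0],"dr":[0,0,0]},{"gripper":0,"delta_pos":[0.12,0,0],"dr":[0,0,0]},{"gripper":0,"delta_pos":[0,0,0],"dr":[0,0,0]}]'

```text
t: 24.47
ee_pos: [448.2, -8.6, 22.1]
orientation: [-2.163, 0.127, 2.159]
ft_force: [-0.0, 1.1, -3.4]
width: 57.9
```

Call:
apply_moves --increments '[{"gripper":0,"delta_pos":[0,0,0],"dr":[0,0,0]},{"gripper":0,"delta_pos":[0,0,0],"dr":[0,0,0]},{"gripper":60,"delta_pos":[0,0,0],"dr":[0,0,0]},{"gripper":80,"delta_pos":[0,0,0],"dr":[0,0,0]},{"gripper":100,"delta_pos":[0,0,0],"dr":[0,0,0]}]'

```text
t: 24.88
ee_pos: [448.0, -8.7, 21.9]
orientation: [-2.162, 0.127, 2.16]
ft_force: [0.6, -0.0, -0.1]
width: 68.2
```

Call:
apply_moves --increments '[{"gripper":100,"delta_pos":[0,0,0],"dr":[0,0,0]},{"gripper":100,"delta_pos":[0,0,0],"dr":[0,0,0]},{"gripper":100,"delta_pos":[0,0,0],"dr":[0,0,0]},{"gripper":100,"delta_pos":[-1,0,0],"dr":[0,0,0]},{"gripper":100,"delta_pos":[-2,0,0],"dr":[0,0,0]}]'

```text
t: 25.3
ee_pos: [446.1, -8.6, 50.8]
orientation: [-2.157, 0.127, 2.165]
ft_force: [0.5, 0.5, -0.1]
width: 87.9
```

Call:
apply_moves --increments '[{"gripper":100,"delta_pos":[-4,0,0],"dr":[0,0,0]},{"gripper":100,"delta_pos":[-4,0,0],"dr":[0,0,0]},{"gripper":100,"delta_pos":[0,0,0],"dr":[0,0,0]},{"gripper":100,"delta_pos":[0,0,0],"dr":[0,0,0]},{"gripper":100,"delta_pos":[0,0,0],"dr":[0,0,0]}]'

```text
t: 25.72
ee_pos: [447.4, -8.7, 131.8]
orientation: [-2.162, 0.127, 2.16]
ft_force: [-0.2, 0.2, -0.0]
width: 87.9
```

```bash
python3 - <<'E'
from h import *
plan([446,220.5,130],13.5)
d=shot('wrist','w4'); P=cloud(d)
m=(abs(P[...,2]-48)<7)&(np.hypot(P[...,0]-446,P[...,1]+5)<100)
print(m.sum(),cv2.minAreaRect(P[m][:,:2].astype(np.float32)),np.median(P[m][:,2]))
E
```

```text
t 25.72 pos [447.4  -8.7 131.8] q [-0.05  0.33  2.08  0.    0.73  1.64] w 87.9
dr [-0.353 -0.001 -0.   ] shift cm [  0.18 -22.31  -5.22]
F [-0.24  0.19 -0.  ] M [ 0.071  0.049 -0.047]
8846 ((447.5251770019531, -8.634326934814453), (58.19449234008789, 133.5307159423828), 83.31884002685547) 48.27214042894902
```

View pics/w4.png

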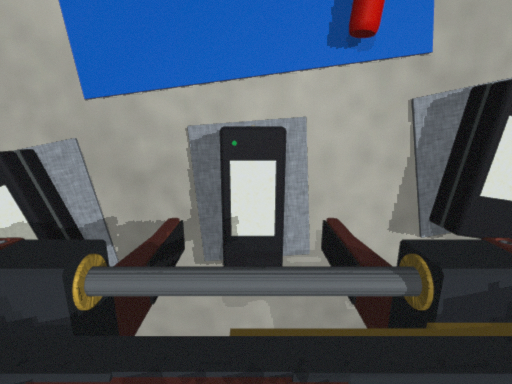

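M is flat on its pad (px 253,195), within about 1 mm of where it lay. Next, L.

Call:
apply_moves --increments '[{"gripper":100,"delta_pos":[0,0,0],"dr":[-0.118,0,0]},{"gripper":100,"delta_pos":[0,0,0],"dr":[-0.118,0,0]},{"gripper":100,"delta_pos":[0,0,0],"dr":[-0.117,0,0]},{"gripper":100,"delta_pos":[0,-3.2,-0.75],"dr":[0,0,0]},{"gripper":100,"delta_pos":[0,-3.2,-0.75],"dr":[0,0,0]}]'

```text
t: 26.18
ee_pos: [446.1, 56.7, 129.8]
orientation: [2.094, 0.245, -2.102]
ft_force: [0.7, -0.0, 0.7]
width: 87.9
```

Call:
apply_moves --increments '[{"gripper":100,"delta_pos":[0,-3.2,-0.75],"dr":[0,0,0]},{"gripper":100,"delta_pos":[0,-3.2,-0.75],"dr":[0,0,0]},{"gripper":100,"delta_pos":[0,-3.2,-0.75],"dr":[0,0,0]},{"gripper":100,"delta_pos":[0,-3.2,-0.75],"dr":[0,0,0]},{"gripper":100,"delta_pos":[0,-3.1,-0.75],"dr":[0,0,0]}]'

```text
t: 26.6
ee_pos: [445.0, 221.6, 129.6]
orientation: [2.092, 0.247, -2.1]
ft_force: [0.1, -0.2, 0.3]
width: 87.8
```

Call:
apply_moves --increments '[{"gripper":100,"delta_pos":[0,0,0],"dr":[0,0,0]},{"gripper":100,"delta_pos":[0,0,0],"dr":[0,0,0]},{"gripper":100,"delta_pos":[0,0,0],"dr":[0,0,0]},{"gripper":100,"delta_pos":[0,0,0],"dr":[0,0,0]},{"gripper":100,"delta_pos":[0,0,0],"dr":[0,0,0]}]'

```text
t: 27.02
ee_pos: [446.2, 219.1, 131.0]
orientation: [2.096, 0.246, -2.098]
ft_force: [-0.6, 1.3, 0.1]
width: 88.1
```

```bash
python3 - <<'E'
from h import *
d=shot('wrist','w5'); P=cloud(d)
plan([446,220.5,18.5],13.5)
m=(abs(P[...,2]-48)<7)&(np.hypot(P[...,0]-446,P[...,1]-220)<100)
print(m.sum(),cv2.minAreaRect(P[m][:,:2].astype(np.float32)),np.median(P[m][:,2]))
E
```

```text
t 27.07 pos [446.4 219.2 131.2] q [ 0.43  0.39  1.98 -0.    0.78  1.77] w 87.9
dr [-0.001  0.001 -0.   ] shift cm [ 1.127e+01 -1.300e-01  1.000e-02]
F [0.48 0.31 0.03] M [-0.006  0.009 -0.011]
9020 ((447.9083557128906, 219.7797088623047), (133.43228149414062, 58.10546875), 13.807193756103516) 48.299798240880186
```

Call:
apply_moves --increments '[{"gripper":100,"delta_pos":[3.3,0,0],"dr":[0,0,0]},{"gripper":100,"delta_pos":[3.5,0,0],"dr":[0,0,0]},{"gripper":100,"delta_pos":[2.5,0,0],"dr":[0,0,0]},{"gripper":100,"delta_pos":[1.3,0,0],"dr":[0,0,0]},{"gripper":100,"delta_pos":[0.5,0,0],"dr":[0,0,0]}]'

```text
t: 27.48
ee_pos: [445.3, 219.0, 18.4]
orientation: [2.093, 0.246, -2.1]
ft_force: [-0.3, -0.1, -0.7]
width: 87.7
```

Call:
apply_moves --increments '[{"gripper":60,"delta_pos":[0,0,0],"dr":[0,0,0]},{"gripper":0,"delta_pos":[0,0,0],"dr":[0,0,0]},{"gripper":0,"delta_pos":[0,0,0],"dr":[0,0,0]},{"gripper":0,"delta_pos":[0,0,0],"dr":[0,0,0]},{"gripper":0,"delta_pos":[0,0,0],"dr":[0,0,0]}]'

```text
t: 27.9
ee_pos: [447.2, 220.6, 21.5]
orientation: [2.098, 0.249, -2.094]
ft_force: [1.0, -4.2, 3.5]
width: 58.2
```

Call:
apply_moves --increments '[{"gripper":0,"delta_pos":[0,0,0],"dr":[0,0,0]},{"gripper":0,"delta_pos":[0,0,0],"dr":[0,0,0]},{"gripper":0,"delta_pos":[0,0,0],"dr":[0,0,0]},{"gripper":0,"delta_pos":[0,0,0],"dr":[0,0,0]},{"gripper":0,"delta_pos":[0,0,0],"dr":[0,0,0]}]'

```text
t: 28.32
ee_pos: [447.2, 220.6, 21.5]
orientation: [2.098, 0.249, -2.094]
ft_force: [-0.2, -3.4, 8.1]
width: 58.0
```

```bash
python3 -c "from h import *; plan([446,220,158],13.5)"
```

```text
t 28.32 pos [447.2 220.6  21.5] q [ 0.43  0.59  2.01 -0.    0.54  1.77] w 58.0
dr [ 0.001 -0.002  0.   ] shift cm [-13.65   0.03   0.13]
F [-0.19 -3.41  8.07] M [-0.511 -0.051  0.081]
```

Call:
apply_moves --increments '[{"gripper":0,"delta_pos":[-0.7,0,0],"dr":[0,0,0]},{"gripper":0,"delta_pos":[-1.5,0,0],"dr":[0,0,0]},{"gripper":0,"delta_pos":[-2.5,0,0],"dr":[0,0,0]},{"gripper":0,"delta_pos":[-3,0,0],"dr":[0,0,0]},{"gripper":0,"delta_pos":[-3,0,0],"dr":[0,0,0]}]'

```text
t: 28.73
ee_pos: [445.5, 220.1, 128.4]
orientation: [2.094, 0.248, -2.098]
ft_force: [0.9, 1.0, -4.1]
width: 57.7
```

Call:
apply_moves --increments '[{"gripper":0,"delta_pos":[-2,0,0],"dr":[0,0,0]},{"gripper":0,"delta_pos":[-1,0,0],"dr":[0,0,0]},{"gripper":0,"delta_pos":[-0.3,0,0],"dr":[0,0,0]},{"gripper":0,"delta_pos":[0,0,0],"dr":[0,0,0]},{"gripper":0,"delta_pos":[0,0,0],"dr":[0,0,0]}]'

```text
t: 29.15
ee_pos: [445.6, 220.1, 159.4]
orientation: [2.094, 0.248, -2.098]
ft_force: [-0.6, 0.3, -3.7]
width: 58.1
```

Call:
apply_moves --increments '[{"gripper":0,"delta_pos":[0,0,0],"dr":[0,0.06,0]},{"gripper":0,"delta_pos":[0,0,0],"dr":[0,0.1,0]},{"gripper":0,"delta_pos":[0,0,0],"dr":[0,0.1,0]},{"gripper":0,"delta_pos":[0,0,0],"dr":[0,0.09,0]},{"gripper":0,"delta_pos":[0,0,0],"dr":[0,0,0]}]'

```text
t: 29.57
ee_pos: [441.6, 218.3, 157.3]
orientation: [2.445, 0.289, -1.721]
ft_force: [-3.2, -1.8, -4.1]
width: 57.9
```

Call:
apply_moves --increments '[{"gripper":0,"delta_pos":[0,0,0],"dr":[0,0,0]},{"gripper":0,"delta_pos":[0,0,0],"dr":[0,0,0]},{"gripper":0,"delta_pos":[0,0,0],"dr":[0,0,0]},{"gripper":0,"delta_pos":[0,0,0],"dr":[0,0,0]},{"gripper":0,"delta_pos":[0,0,0],"dr":[0,0,0]}]'

```text
t: 29.98
ee_pos: [447.3, 220.6, 160.6]
orientation: [2.452, 0.29, -1.716]
ft_force: [0.6, -0.6, -3.3]
width: 57.8
```

Call:
apply_moves --increments '[{"gripper":0,"delta_pos":[0,0,0],"dr":[0,-0.05,0]},{"gripper":0,"delta_pos":[0,0,0],"dr":[0,-0.1,0]},{"gripper":0,"delta_pos":[0,0,0],"dr":[0,-0.1,0]},{"gripper":0,"delta_pos":[0,0,0],"dr":[0,-0.07,0]},{"gripper":0,"delta_pos":[0,0,0],"dr":[0,-0.03,0]}]'

```text
t: 30.4
ee_pos: [449.0, 221.4, 161.3]
orientation: [2.096, 0.249, -2.098]
ft_force: [-0.3, -0.3, -4.3]
width: 57.6
```

```bash
python3 -c "from h import *; avg(8);avg(8)"
```

```text
t 30.8 pos [445.9 220.3 160.4] mean My 0.083 sd 0.054 Fz -4.01 z [-0.972 -0.234 -0.   ] w 58.1
t 31.2 pos [446.5 220.5 160.5] mean My 0.0762 sd 0.025 Fz -3.86 z [-0.972 -0.234 -0.   ] w 58.1
```

Call:
apply_moves --increments '[{"gripper":0,"delta_pos":[0,0,0],"dr":[0,-0.06,0]},{"gripper":0,"delta_pos":[0,0,0],"dr":[0,-0.1,0]},{"gripper":0,"delta_pos":[0,0,0],"dr":[0,-0.1,0]},{"gripper":0,"delta_pos":[0,0,0],"dr":[0,-0.09,0]},{"gripper":0,"delta_pos":[0,0,0],"dr":[0,0,0]}]'

```text
t: 31.62
ee_pos: [448.8, 221.0, 159.6]
orientation: [1.684, 0.199, -2.413]
ft_force: [0.7, -0.6, -3.2]
width: 57.9
```

Call:
apply_moves --increments '[{"gripper":0,"delta_pos":[0,0,0],"dr":[0,0,0]},{"gripper":0,"delta_pos":[0,0,0],"dr":[0,0,0]},{"gripper":0,"delta_pos":[0,0,0],"dr":[0,0,0]},{"gripper":0,"delta_pos":[0,0,0],"dr":[0,0,0]},{"gripper":0,"delta_pos":[0,0,0],"dr":[0,0,0]}]'

```text
t: 32.03
ee_pos: [446.1, 220.4, 160.9]
orientation: [1.687, 0.2, -2.41]
ft_force: [-0.8, 0.9, -4.3]
width: 58.0
```

Call:
apply_moves --increments '[{"gripper":0,"delta_pos":[0,0,0],"dr":[0,0.05,0]},{"gripper":0,"delta_pos":[0,0,0],"dr":[0,0.1,0]},{"gripper":0,"delta_pos":[0,0,0],"dr":[0,0.1,0]},{"gripper":0,"delta_pos":[0,0,0],"dr":[0,0.07,0]},{"gripper":0,"delta_pos":[0,0,0],"dr":[0,0.03,0]}]'

```text
t: 32.45
ee_pos: [444.6, 219.9, 161.0]
orientation: [2.099, 0.249, -2.093]
ft_force: [-0.8, 0.6, -5.0]
width: 57.8
```

```bash
python3 -c "from h import *; avg(8);avg(8)"
```

```text
t 32.85 pos [447.1 220.6 160.4] mean My -0.0789 sd 0.045 Fz -4.21 z [-0.972 -0.233  0.   ] w 57.7
t 33.25 pos [446.6 220.4 160.4] mean My -0.0496 sd 0.043 Fz -4.01 z [-0.972 -0.234  0.   ] w 57.6
```

L is the rattler: +0.076 vs −0.050 N m at level after opposite tilts, a step of 0.126 as specified for the faulty one. I'll rock it once more to confirm.

Call:
apply_moves --increments '[{"gripper":0,"delta_pos":[0,0,0],"dr":[0,0.06,0]},{"gripper":0,"delta_pos":[0,0,0],"dr":[0,0.1,0]},{"gripper":0,"delta_pos":[0,0,0],"dr":[0,0.1,0]},{"gripper":0,"delta_pos":[0,0,0],"dr":[0,0.09,0]},{"gripper":0,"delta_pos":[0,0,0],"dr":[0,0,0]}]'

```text
t: 33.67
ee_pos: [442.8, 219.0, 159.2]
orientation: [2.449, 0.29, -1.717]
ft_force: [-1.9, -0.8, -5.8]
width: 57.9
```

Call:
apply_moves --increments '[{"gripper":0,"delta_pos":[0,0,0],"dr":[0,0,0]},{"gripper":0,"delta_pos":[0,0,0],"dr":[0,0,0]},{"gripper":0,"delta_pos":[0,0,0],"dr":[0,0,0]},{"gripper":0,"delta_pos":[0,0,0],"dr":[0,0,0]},{"gripper":0,"delta_pos":[0,0,0],"dr":[0,0,0]}]'

```text
t: 34.08
ee_pos: [447.5, 220.7, 160.7]
orientation: [2.453, 0.29, -1.715]
ft_force: [-0.4, 0.5, -4.8]
width: 57.6
```

Call:
apply_moves --increments '[{"gripper":0,"delta_pos":[0,0,0],"dr":[0,-0.05,0]},{"gripper":0,"delta_pos":[0,0,0],"dr":[0,-0.1,0]},{"gripper":0,"delta_pos":[0,0,0],"dr":[0,-0.1,0]},{"gripper":0,"delta_pos":[0,0,0],"dr":[0,-0.07,0]},{"gripper":0,"delta_pos":[0,0,0],"dr":[0,-0.03,0]}]'

```text
t: 34.5
ee_pos: [449.0, 221.3, 161.2]
orientation: [2.096, 0.249, -2.098]
ft_force: [0.7, 0.5, -3.7]
width: 58.1
```

```bash
python3 -c "from h import *; avg(6);avg(8); plan([665,-19,212],13.5)"
```

```text
t 34.8 pos [445.9 220.2 160.2] mean My 0.0676 sd 0.063 Fz -3.98 z [-0.972 -0.234  0.   ] w 57.8
t 35.2 pos [446.5 220.5 160.6] mean My 0.0666 sd 0.028 Fz -3.76 z [-0.972 -0.234 -0.   ] w 57.7
t 35.2 pos [446.5 220.5 160.6] q [ 0.43  0.34  1.96 -0.    0.84  1.77] w 57.7
dr [ 0. -0.  0.] shift cm [ -5.14  28.39 -15.66]
F [-0.72 -0.19 -3.33] M [-0.005 -0.026 -0.002]
```

Confirmed again (+0.067). Now I carry it smoothly over the mat.

Call:
apply_moves --increments '[{"gripper":0,"delta_pos":[-0.4,0.89,-0.49],"dr":[0,0,0]},{"gripper":0,"delta_pos":[-0.5,1.77,-0.98],"dr":[0,0,0]},{"gripper":0,"delta_pos":[-0.5,2.22,-1.22],"dr":[0,0,0]},{"gripper":0,"delta_pos":[-0.5,2.22,-1.22],"dr":[0,0,0]},{"gripper":0,"delta_pos":[-0.5,2.22,-1.22],"dr":[0,0,0]}]'

```text
t: 35.62
ee_pos: [519.3, 140.5, 185.1]
orientation: [2.097, 0.249, -2.096]
ft_force: [0.3, 0.8, -3.1]
width: 58.1
```

Call:
apply_moves --increments '[{"gripper":0,"delta_pos":[-0.5,2.22,-1.22],"dr":[0,0,0]},{"gripper":0,"delta_pos":[-0.5,2.22,-1.22],"dr":[0,0,0]},{"gripper":0,"delta_pos":[-0.5,2.22,-1.22],"dr":[0,0,0]},{"gripper":0,"delta_pos":[-0.4,2.22,-1.22],"dr":[0,0,0]},{"gripper":0,"delta_pos":[-0.4,2.22,-1.22],"dr":[0,0,0]}]'

```text
t: 36.03
ee_pos: [604.4, 46.3, 208.0]
orientation: [2.097, 0.248, -2.096]
ft_force: [0.5, -0.3, -4.5]
width: 58.0
```

Call:
apply_moves --increments '[{"gripper":0,"delta_pos":[-0.3,2.22,-1.22],"dr":[0,0,0]},{"gripper":0,"delta_pos":[-0.14,2.22,-1.22],"dr":[0,0,0]},{"gripper":0,"delta_pos":[0,1.77,-0.98],"dr":[0,0,0]},{"gripper":0,"delta_pos":[0,1.1,-0.6],"dr":[0,0,0]},{"gripper":0,"delta_pos":[0,0.66,-0.41],"dr":[0,0,0]}]'

```text
t: 36.45
ee_pos: [665.9, -20.9, 211.7]
orientation: [2.097, 0.247, -2.097]
ft_force: [-0.6, 0.9, -2.8]
width: 57.8
```

Call:
apply_moves --increments '[{"gripper":0,"delta_pos":[0,0,0],"dr":[0,0,0]},{"gripper":0,"delta_pos":[0,0,0],"dr":[0,0,0]},{"gripper":0,"delta_pos":[0,0,0],"dr":[0,0,0]},{"gripper":0,"delta_pos":[0,0,0],"dr":[0,0,0]},{"gripper":0,"delta_pos":[0,0,0],"dr":[0,0,0]}]'

```text
t: 36.87
ee_pos: [664.6, -18.2, 212.0]
orientation: [2.096, 0.25, -2.096]
ft_force: [-0.7, 0.2, -4.6]
width: 58.4
```

Call:
apply_moves --increments '[{"gripper":0,"delta_pos":[0,0,0],"dr":[0,0,0]},{"gripper":0,"delta_pos":[0,0,0],"dr":[0,0,0]},{"gripper":0,"delta_pos":[0,0,0],"dr":[0,0,0]},{"gripper":0,"delta_pos":[0,0,0],"dr":[0,0,0]},{"gripper":0,"delta_pos":[0,0,0],"dr":[0,0,0]}]'

```text
t: 37.28
ee_pos: [665.1, -19.0, 211.9]
orientation: [2.096, 0.248, -2.096]
ft_force: [0.3, 0.3, -3.9]
width: 58.0
```

```bash
python3 - <<'E'
from h import *
plan([665,-19,212],13.5); print(np.abs(ctrl.get_obs()['qvel']).max())
a=shot('scene','f1'); b=shot('side','f2')
cv2.imwrite('pics/fin.png',np.hstack([cv2.resize(x['img'][:,:,::-1],(400,300)) for x in (a,b)]))
cv2.imwrite('pics/fin1.png',cv2.resize(a['img'][:,:,::-1],(800,600)))
cv2.imwrite('pics/fin2.png',cv2.resize(b['img'][:,:,::-1],(800,600)))
E
```

```text
t 37.28 pos [665.1 -19.  211.9] q [-0.05  0.5   1.55  0.    1.09  1.29] w 58.0
dr [ 0. -0.  0.] shift cm [-0.01 -0.    0.01]
F [ 0.28  0.33 -3.86] M [ 0.067 -0.08  -0.029]
0.0016973570081241908
```

View pics/fin1.png

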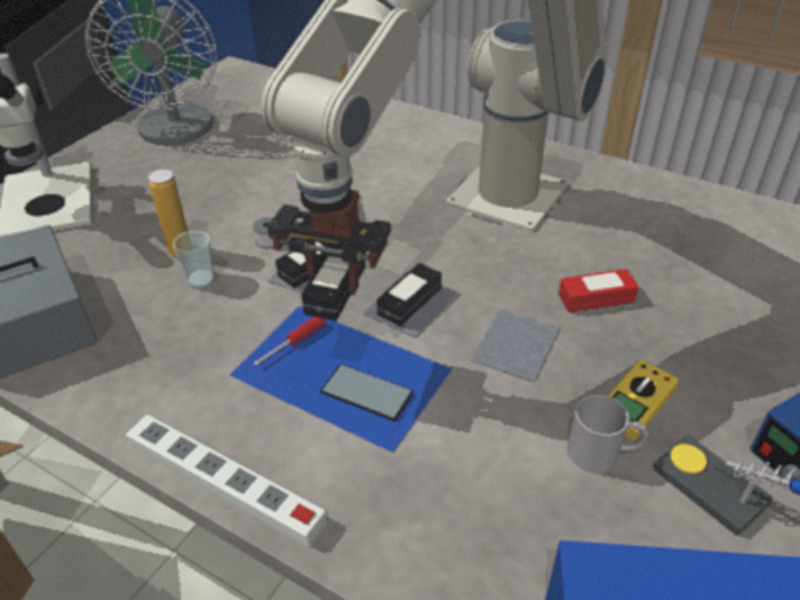

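View pics/fin2.png

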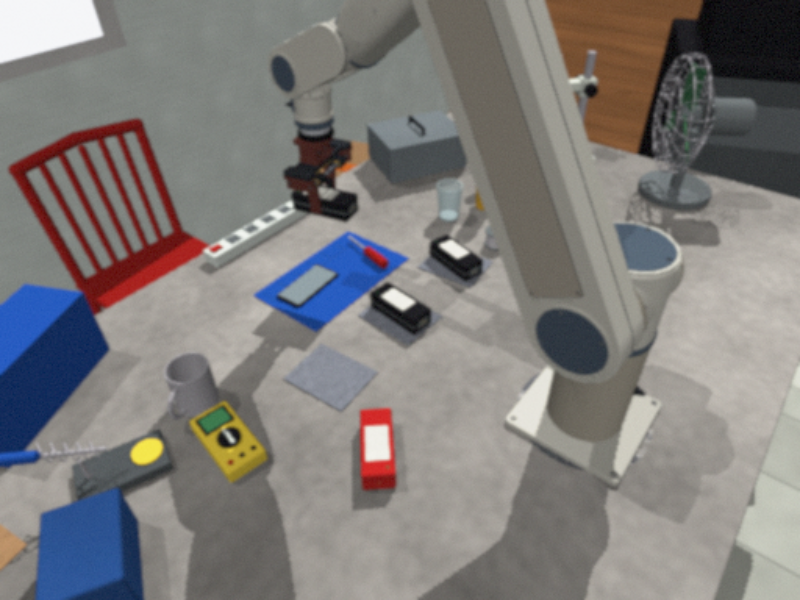

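The adapter is held over the mat (scene px 328,288). The other two lie on their pads and the bystanders are where they were. I'll do one numeric level check, then hand in.

```bash
python3 - <<'E'
from h import *
o=ctrl.get_obs(); R=Ro.from_rotvec(o['orientation']).as_matrix()
for f,n in (('f1','scene'),('f2','side')):
    d=dict(np.load(f'pics/{f}.npz')); P=cloud(d); L=(P-o['ee_pos'])@R
    m=(abs(L[...,1])<27)&(abs(L[...,2])<72)&(abs(L[...,2])>14)&(L[...,0]>-35)&(L[...,0]<-18)&(d['range_z']>0)
    if m.sum()>30:
        Q=L[m]; A=np.c_[Q[:,2],np.ones(len(Q))]; s=np.linalg.lstsq(A,Q[:,0],rcond=None)[0]; print(n,m.sum(),'pitch slope',s[0].round(4),'top',s[1].round(1),Q[:,2].min().round(),Q[:,2].max().round())
E
```

```text
scene 487 pitch slope -0.0124 top -25.7 -71.0 70.0
side 163 pitch slope 0.0054 top -23.7 -65.0 72.0
```

Level within about 0.01 rad, so I'm handing in.

```bash
python3 -c "from h import *; print(ctrl.close_job()); print(ctrl.get_obs()['t'])"
```

```text
the job is handed in; nothing more can be done
None
the job is handed in; nothing more can be done
```

The left adapter is the one that rattles, and I finished holding it out over your mat, level and still. The job was handed in at about 37 s of the 72 s allowed.

- **Finding it:** I rocked all three lengthwise about ±0.35 rad, several times each, and compared the level wrist moment after opposite tilts.

| Adapter | Level moment after opposite tilts (N m) | Verdict |
|---|---|---|
| Right | −0.027 / −0.034 | sound |
| Middle | −0.007, −0.023 / +0.022 | sound; the spread is noise and sway |
| Left | +0.076, +0.067 / −0.050 | faulty; the step is about 0.12 |

- **Sound ones put back:** The right and middle adapters are flat on their pads. Wrist-camera checks put them within about 1–2 mm of where they lay.
- **Final pose:** The tool was at (665, −19, 212) mm, so the adapter's underside is about 19 cm above the mat and its middle about 21 cm. Depth readings put its tilt within about 0.01 rad, though the two cameras disagree slightly (−0.012 and +0.005). Joint speeds were close to zero.
- **Bystanders:** The last pictures show the rest of the bench undisturbed. The reel, the spray can and the red box on the right were partly hidden by the arm in those views.
- **What went wrong:** A formatting error in my script lost the averages from one rock of the right adapter, so I repeated that measurement.

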